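# Scrape the sprung sorting plate clear of chips

### The job

Take the scraper block by its handle and scrape all five plastic chips off the white sprung plate, over its open lip and into the yellow waste tray; set the scraper down behind the chips near the closed end and keep it pressed on the plate all the way out to the lip with about 12 newtons (8 to 16 will do; a knock above 40 damages it), feeling your way as the plate gives under it. Do not push the chips with the fingers, leave the rack, jar and pot alone, and finally stand the scraper back on the middle of its black pad and let go.

Things in the scene. Friction and masses are not known exactly. Their poses are not given: they have to be found in the camera images.
- station: Fixed grey clearing station, 390 x 210 mm footprint. Origin on the bench top (the world's z = 0); +x is the scraping direction, from the plate's hinged closed end (x = -140) over its open lip (x = +100) to the yellow waste tray; z up. It carries the plate and the tray.
- plate: White plate 240 (x) x 180 (y) mm; blue rims 10 high, 5 thick on both long sides and the closed end, 170 mm apart inside. Origin on the hinge: closed end, mid width, at the white top face, 70 mm above the bench; x to the open lip (x = 240), z up from the white face. Sprung: level against a stop when unloaded; pressed, it swings down about the hinge (y axis) and springs back when let go.
- lip (a point): Middle of the plate's open lip while unloaded, on the white face, 70 mm above the bench; station axes. 12 N pressed here sink the lip by 2 to 27 mm (stop at 33 mm), 12 N at half way by 0 to 7 mm, 12 N at 50 mm from the hinge by 1 mm at most. How hard the springs hold the plate up varies from run to run, so the sinking must be felt.
- tray (a point): Centre of the inner floor of the yellow waste tray, 8 mm above the bench; station axes. Inside 145 (x) x 200 (y) mm, walls 34 mm high (52 mm at the far end) above that floor; its near wall stands under the plate, 15 mm short of the lip.
- scraper: Loose hand scraper, 160 g, standing on its working face. Blue block 30 (x) x 120 (y) x 26 (z) mm, above it a grey upright handle 22 (x) x 70 (y) mm from z = 26 to z = 76, centred. Origin in the middle of the flat underside, z up, symmetric under a half turn about z. Grip the handle across its 22 mm.
- rest: Fixed black rubber pad for the scraper, 90 (x) x 160 (y) x 6 (z) mm. Origin in the middle of its underside, on the bench. The scraper starts standing on it, about centred, its y roughly along the pad's y.
- tube_rack: Bystander: red rack 80 x 110 mm with capped tubes, 94 mm high. Origin in the middle of its underside.
- jar: Bystander: closed jar with orange cap, 70 mm diameter, 90 mm high. Origin in the middle of its underside.
- pot: Bystander: open white pot, 80 mm diameter, 90 mm high. Origin in the middle of its underside.
- chip0: Loose orange plastic chip (broken corner of a tube rack), L-shaped, 26 x 22 x 7 mm, 14 g, lying on the plate, at most 17 mm from origin to corner. Origin in the middle of its underside, z up. At the start it lies at least 90 mm clear of the plate's hinge and anywhere across the width.
- chip1: Loose red plastic chip (broken corner of a tube rack), L-shaped, 26 x 22 x 7 mm, 14 g, lying on the plate, at most 17 mm from origin to corner. Origin in the middle of its underside, z up. At the start it lies at least 90 mm clear of the plate's hinge and anywhere across the width.
- chip2: Loose green plastic chip (broken corner of a tube rack), L-shaped, 26 x 22 x 7 mm, 14 g, lying on the plate, at most 17 mm from origin to corner. Origin in the middle of its underside, z up. At the start it lies at least 90 mm clear of the plate's hinge and anywhere across the width.
- chip3: Loose yellow plastic chip (broken corner of a tube rack), L-shaped, 26 x 22 x 7 mm, 14 g, lying on the plate, at most 17 mm from origin to corner. Origin in the middle of its underside, z up. At the start it lies at least 90 mm clear of the plate's hinge and anywhere across the width.
- chip4: Loose blue plastic chip (broken corner of a tube rack), L-shaped, 26 x 22 x 7 mm, 14 g, lying on the plate, at most 17 mm from origin to corner. Origin in the middle of its underside, z up. At the start it lies at least 90 mm clear of the plate's hinge and anywhere across the width.
Mind the look-alikes: they are no part of the job. Of the things that look like the scraper, the middle-sized one is meant.

How it is judged:
By the outcome, as a careful person would: the job done as asked, in the order asked, and still so for the second after the job is handed in, with the robot touching nothing.
It also fails if it takes over 72 s, if anything falls off the work surface, if the arm or the gripper's body presses on something with over 40 N, if the wrist force passes 120 N, or if a joint passes its speed limit or range.

### The arm

A 6-joint arm with a two-finger parallel gripper is mounted at the origin on the work surface. World frame = base frame: x ahead of the robot, y to its left, z up, the work surface at z = 0. Lengths are in mm, angles in rad, forces in N, time in s.
With the tool pointing down it reaches from about 300 to 875 mm from the base axis. Payload 6.4 kg.
Tool frame: the origin (TCP) lies at the very end of the fingers, on their centre line; the grasp point (between the pads) lies 19 mm behind it; x points along the fingers, z is the direction in which the jaws open and shut, and the axes are right-handed (so a half turn about x gives the same grasp; the last joint's range is limited). The gripper opens to 88 mm and grips with 3 to 60 N. Pads are 18 mm wide; open, the fingers measure 123 mm over their backs; the gripper's body (75 mm by 187 mm) begins 45 mm behind the grasp point.
Start: joints at [0.899, 0.181, 1.607, -0, 1.354, -0.206], TCP at [258.246, 513.761, 238.714] pointing down, gripper open.
Joint ranges: [-2.99, 2.99], [-0.89, 2.07], [0.3, 2.58], [-1.14, 4.28], [0, 2.63], [-3.12, 3.12]. Speed limits (rad/s): [2.57, 2.57, 3.01, 3.14, 3.14, 3.14].

### API

Orientations are given as a rotation vector (axis times angle).
In Python, from station import robot, optics, nets gives the robot as it stands.
- The arm moves only by the tool apply_moves, never from a script. Its argument "targets" is one flat list of numbers, 4 for each row, row after row: the shift along the world's x, y, z in m, then the turn about the world's z in rad. In form: [dx, dy, dz, twist, dx, dy, dz, twist, ...]. A call has 1 to 10 rows; each row is the pose to reach, as a shift and turn from the pose measured when the call began; what a row does not reach only later rows make up. A row lasts 1/12 s, in which the tool goes at most 41.7 mm and 7.16 degrees, less where a joint would pass 70% of its speed; a pose out of reach is approached as far as the arm can. A call with a gripper value outside its range is refused whole. "hand" is the finger opening in m, from 0 to 0.0881, set as the call begins (left out, the last holds). The fingers move at their own pace and stop on an object; "newtons" is the grip in N (left out, the last holds). Time passes only in rows, so rows that repeat a pose let the fingers close. It gives the time, the measured TCP pose, the force and the opening at its end, in the units of the state.
- robot.get_obs(): the state, without advancing time (a new reading comes with each control period).
- optics.snapshot(name): name is "side" or "top"; returns (picture, depth): 400x640x3 uint8, blue, green, red; 400x640 float32, mm along the optical axis (not along the pixel's ray), 0 where there is no reading.
- optics.calibration(name): a dict with "fx", "fy", "cx", "cy" (pixels), "view" (4x4, takes a point from world to camera coordinates). Camera axes: x right, y down, z forward; pixel columns grow to the right and rows downward; lengths in mm; the calibration is good to about 2 mm. A picture is of the moment at which its call begins. calibration takes no time and is no camera call.
- robot.close_job(): hands the job in, once; it reports no verdict.
Trained networks look in the newest picture that a camera, given by its name, has taken for a name from the list of things; names that differ only in an ending like _2 or _b are one class to them, and where a whole thing is asked for, a point or a joint stands for the part that bears it (a point fixed in the world has none). Each returns a list of dicts, best first, with "conf" (0 to 1); they miss things now and then, are a little off and sometimes report something else, mostly with a low value. They report only what shows in the picture. A call takes as long as a camera call. They do not tell look-alikes from the thing itself.
- nets.boxes_of(camera, label): "xy" ([column, row] in pixels, amid what is visible of it).
The state is a dict: "t": time; "joint_positions": joint angles; "joint_velocities": joint speeds; "effort": joint torques, N m; "eef_pos": TCP position; "eef_rot": TCP orientation; "contact_force": force on the tool from outside, world axes, zero at the start; "torque": the same for the moment, N m; "opening": opening from 0.0 (shut) to 1.0 (fully open).
Only numpy, scipy, OpenCV 4.12 (cv2) and the standard library are available. Lean on these libraries where they do the work, as an engineer would, in place of code of your own. Each camera call takes 0.05 s, during which the arm holds its last target.

## Working session

There is one attempt and no reset: what is moved stays moved. The work goes in short steps, Python scripts to look and compute and a tool call to move; the robot and the scene stay as the last step left them, time stands still between calls to the robot, and variables do not carry over. Pictures are saved under pics/ and viewed, and the job is handed in when it is done.

Besides the shell and the picture viewer there is one more tool, called after ">>>" in YAML: its name, and indented under it one key for each argument. apply_moves: Moves the arm, as the interface text tells. Its arguments: {"type":"object","properties":{"targets":{"type":"array"},"hand":{"type":"number"},"newtons":{"type":"number"}},"required":["targets"]}

```bash
ls; mkdir -p pics; python3 - <<'E'
from station import robot, optics, nets
import cv2,numpy as np
for n in ("top","side"):
    p,d=optics.snapshot(n); cv2.imwrite(f"pics/{n}0.png",p); np.save(f"{n}0.npy",d)
    c=optics.calibration(n); print(n,c)
for l in ("scraper","plate","rest","tray","station"):
    for n in ("top","side"):
        print(l,n,[(np.round(x["xy"]),round(x["conf"],2)) for x in nets.boxes_of(n,l)])
print(robot.get_obs())
E
```

```text
pics
top {'fx': 500.9266548250414, 'fy': 500.9266548250414, 'cx': 329.13309821777585, 'cy': 199.84327363187026, 'view': array([[ 1.78430297e-02, -9.99793660e-01, -9.70894703e-03,
         6.26077965e+01],
       [-9.88680687e-01, -1.61962313e-02, -1.49158241e-01,
         4.95450823e+02],
       [ 1.48970215e-01,  1.22604833e-02, -9.88765673e-01,
         1.60459719e+03],
       [ 0.00000000e+00,  0.00000000e+00,  0.00000000e+00,
         1.00000000e+00]])}
side {'fx': 485.8447112164584, 'fy': 485.8447112164584, 'cx': 322.9805488878183, 'cy': 195.7219327365347, 'view': array([[ 7.55499206e-01, -6.55148318e-01,  1.27733231e-03,
        -3.40647647e+02],
       [-4.49041279e-01, -5.19239899e-01, -7.27153256e-01,
         2.93063610e+02],
       [ 4.77056474e-01,  5.48790132e-01, -6.86473970e-01,
         1.00067371e+03],
       [ 0.00000000e+00,  0.00000000e+00,  0.00000000e+00,
         1.00000000e+00]])}
scraper top [(array([201., 220.]), 0.86), (array([252., 211.]), 0.84), (array([277., 257.]), 0.75)]
scraper side [(array([208., 134.]), 0.87), (array([248., 157.]), 0.83), (array([21
[... 452 characters left out ...]
0.69), (array([337., 210.]), 0.51)]
{'t': 0.6, 'joint_positions': array([ 8.98725820e-01,  1.80805313e-01,  1.60700646e+00,  2.45000231e-05,
        1.35378157e+00, -2.06257877e-01]), 'joint_velocities': array([ 0.00030049,  0.00139471, -0.0002829 ,  0.00066712,  0.00023175,
        0.00023577]), 'effort': array([-1.42588375e-03, -4.33599114e+01, -3.42019093e+01,  7.01123988e-02,
        3.11424304e-02, -7.86106710e-06]), 'eef_pos': array([258.22780272, 513.77395051, 238.70833802]), 'eef_rot': array([-0.85959786,  1.39427613,  0.85963434]), 'contact_force': array([-0.7387097 ,  0.10952025, -0.41166118]), 'torque': array([-0.00609319,  0.00829841, -0.02731319]), 'opening': 0.9951236707572394}
```

View pics/top0.png

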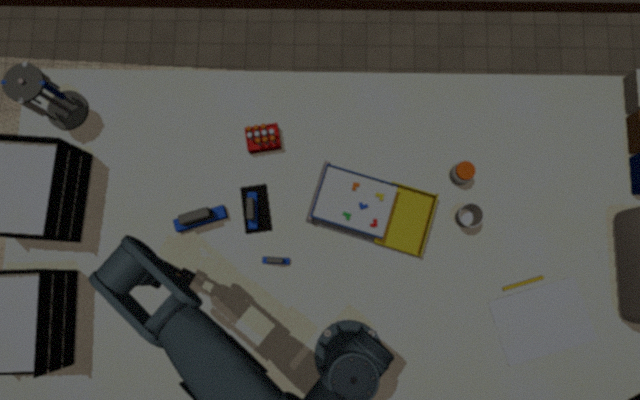

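View pics/side0.png

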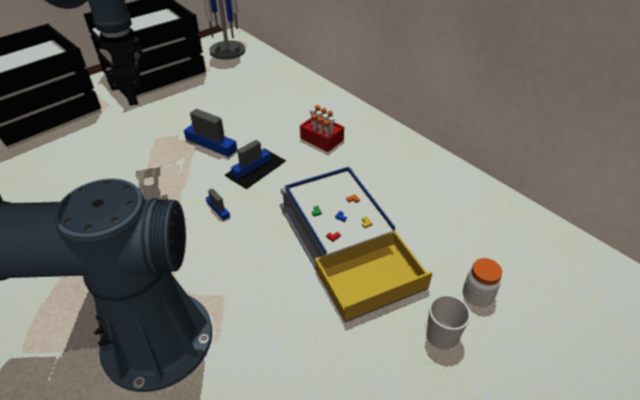

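```bash
python3 - <<'E'
import cv2
p=cv2.imread("pics/top0.png"); cv2.imwrite("pics/top0c.png",cv2.resize(p[120:320,170:470],None,fx=2.66,fy=2.66,interpolation=cv2.INTER_CUBIC))
p=cv2.imread("pics/side0.png"); cv2.imwrite("pics/side0c.png",cv2.resize(p[80:320,160:460],None,fx=2.5,fy=2.5,interpolation=cv2.INTER_CUBIC))
E
```

```text
(no output)
```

View pics/top0c.png

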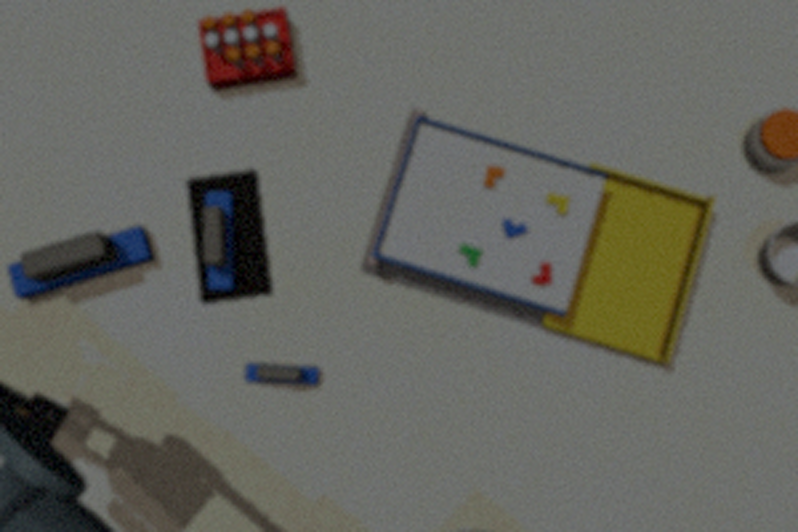

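View pics/side0c.png

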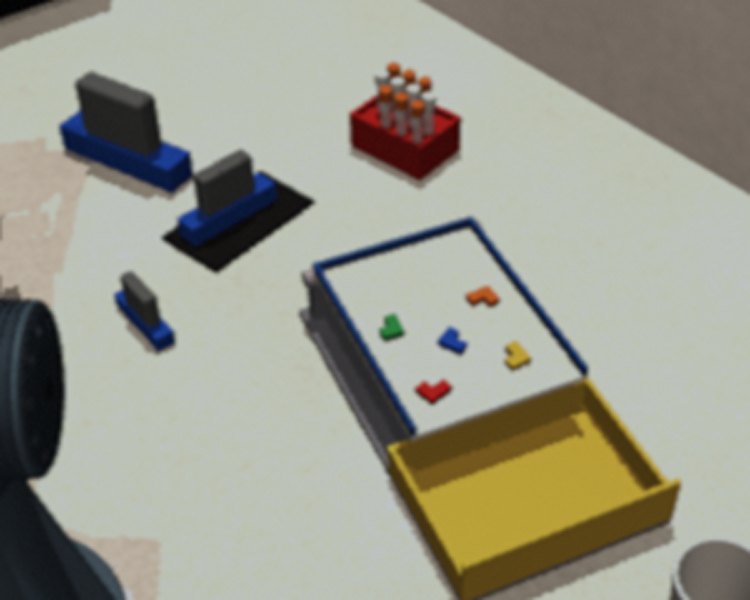

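Scraper-like things in the top view: large at (201,218), middle-sized at (252,210) standing on the black pad, small at (277,261). I choose the one at (252,210); the crop confirms that it is mid-sized and on the pad. Next I measure poses.

```bash
cat > h.py <<'E'
import numpy as np,cv2
from station import robot, optics, nets
def cloud(n,d):
    c=optics.calibration(n); V=c["view"]
    v,u=np.mgrid[0:d.shape[0],0:d.shape[1]]
    P=np.stack([(u-c["cx"])/c["fx"]*d,(v-c["cy"])/c["fy"]*d,d],-1)
    W=(P-V[:3,3])@V[:3,:3]
    W[d<=0]=np.nan
    return W
def onplane(n,uv,z):
    c=optics.calibration(n);V=c["view"];R=V[:3,:3]
    o=-R.T@V[:3,3]; uv=np.atleast_2d(uv).astype(float)
    r=np.stack([(uv[:,0]-c["cx"])/c["fx"],(uv[:,1]-c["cy"])/c["fy"],np.ones(len(uv))],-1)@R
    s=(z-o[2])/r[:,2]
    return o+r*s[:,None]
def rect(P):
    (cx,cy),(w,h),a=cv2.minAreaRect(P[:,:2].astype(np.float32)); return np.round([cx,cy,w,h,a],1)
E
python3 - <<'E'
from h import *
for n in ("top","side"):
    d=np.load(f"{n}0.npy"); p=cv2.imread(f"pics/{n}0.png"); W=cloud(n,d)
    hsv=cv2.cvtColor(p,cv2.COLOR_BGR2HSV).astype(int)
    def sel(x0,y0,x1,y1,m):
        k=np.zeros(d.shape,bool);k[y0:y1,x0:x1]=True;return m&k
    H,S,Vv=hsv[...,0],hsv[...,1],hsv[...,2]
    blue=(H>100)&(H<130)&(S>130)
    yel=(H>22)&(H<33)&(S>150)
    B={"top":dict(scr=(238,180,275,235),plate=(305,155,402,242),st=(300,155,445,262)),
       "side":dict(scr=(222,138,290,190),plate=(278,162,402,258),st=(275,160,435,320))}[n]
    print(n,"bench z",np.nanmedian(W[...,2][sel(290,90,300,100,d>0) if n=="top" else sel(150,220,180,240,d>0)]))
    for nm,m in (("plate z60-76",sel(*B["plate"],(W[...,2]>62)&(W[...,2]<90))),("tray",sel(*B["st"],yel)),
        ("block",sel(*B["scr"],blue)),("handle",sel(*B["scr"],W[...,2]>60)),("pad",sel(*B["scr"],(Vv<40)))):
        P=W[m]; P=P[~np.isnan(P[:,0])]
        print(nm,len(P),"med",np.round(np.median(P,0),1),"z pct",np.round(np.percentile(P[:,2],[5,50,95]),1),rect(P))
E
```

```text
top bench z 0.4332487656842556
plate z60-76 4324 med [489.2  -5.9  71.2] z pct [65.1 71.2 80.6] [490.1  -4.9 249.5 198.5  73.8]
tray 2409 med [ 432.5 -194.3   10.2] z pct [ 3.5 10.2 45.2] [ 442.8 -161.2  189.2  207.6   73.8]
block 280 med [444.2 315.4  30.3] z pct [ 3.3 30.3 43.8] [464.  316.9 139.9  74.3   8.8]
handle 175 med [457.7 321.1  80.7] z pct [63.8 80.7 86.4] [458.7 321.8  70.5  21.9   2.4]
pad 776 med [464.1 303.4   7.2] z pct [-0.2  7.2 53.6] [465.6 316.  154.   83.9  10.1]
side bench z 356.13487620139114
plate z60-76 5733 med [483.5 -19.6  70.2] z pct [66.9 70.2 79.3] [483.4  -8.2 248.6 200.   71.8]
tray 2944 med [ 433.4 -184.5    9.2] z pct [ 6.1  9.2 59.8] [ 440.6 -163.9  190.9  209.3   73.9]
block 650 med [445.4 313.4  25.5] z pct [ 5.5 25.5 38.9] [447.9 278.6 328.4 129.4  72.4]
handle 296 med [447.  313.7  77.5] z pct [62.1 77.5 83.1] [458.1 223.2  69.5 220.5   1.4]
pad 831 med [452.1 300.7   6.9] z pct [ 2.9  6.9 69.2] [455.9 358.  156.2 182.1  10.2]
```

```bash
python3 - <<'E'
from h import *
from scipy.optimize import minimize
from scipy.ndimage import label
for n in ("top","side"):
    d=np.load(f"{n}0.npy"); p=cv2.imread(f"pics/{n}0.png"); W=cloud(n,d)
    hsv=cv2.cvtColor(cv2.GaussianBlur(p,(3,3),0),cv2.COLOR_BGR2HSV).astype(int); H,S,V=hsv[...,0],hsv[...,1],hsv[...,2]
    X,Y,Z=W[...,0],W[...,1],W[...,2]
    near=(abs(X-460)<110)&(abs(Y-318)<75)
    def big(m):
        l,k=label(m); s=np.bincount(l.ravel());s[0]=0;return l==s.argmax()
    v,u=np.mgrid[0:400,0:640]
    def proj(m,z): return onplane(n,np.stack([u[m],v[m]],-1),z)
    def bylab(nm,m,z):
        m=big(m); P=proj(m,z); print(n,nm,m.sum(),rect(P),"meanXYZdepth",np.round(np.nanmean(W[m],0),1))
    if n=="top":
        print("V bench",np.median(V[near&(abs(Z)<3)]), np.percentile(V[near],[5,20,50,80]))
    bylab("pad-whole",near&(Z<14)&(Z>-5)&(V<55 if n=="top" else V<60),6)
    bylab("blocktop",near&(H>100)&(H<130)&(S>120)&(Z>22)&(Z<42),32)
    bylab("handletop",near&(Z>72)&(Z<92),82)
    # plate: blue rims
    st=(abs(X-480)<200)&(abs(Y+10)<170)
    rim=st&(H>100)&(H<130)&(S>100)&(Z>60)&(Z<95)
    P=W[rim]; a=np.deg2rad(253.8)
    white=st&(Z>60)&(Z<78)&(S<60)&(V>80 if n=="top" else V>120)
    bylab("white",white,70)
    # plane of white
    Q=W[big(white)]; A=np.c_[Q[:,:2],np.ones(len(Q))]; co=np.linalg.lstsq(A,Q[:,2],rcond=None)[0]; print("plane slope mm/m",np.round(co[:2]*1000,1))
    for q in ("rims",): 
        Pz=proj(rim,80); print(rim.sum(),rect(Pz))
    for nm,lo,hi in (("orange",5,16),("red",0,4),("green",45,80),("yellow",20,35),("blue",105,130)):
        m=st&(Z>68)&(H>=lo)&(H<=hi)&(S>110); 
        # exclude rim, near edges
        e=np.array([np.cos(a),np.sin(a)]);f=np.array([-e[1],e[0]])
        s=(X-490)*e[0]+(Y+5)*e[1]; t=(X-490)*f[0]+(Y+5)*f[1]
        m&=(abs(t)<83)&(s<118)&(s>-110)
        print(nm,m.sum(),"s,t from plate approx ctr",np.round([np.median(s[m]),s[m].min(),np.median(t[m]),t[m].min(),t[m].max()],0))
E
```

```text
V bench 111.0 [ 11.  26. 102. 112.]
top pad-whole 769 [466.1 315.5 155.7  86.4   9.1] meanXYZdepth [467.5 309.5   6.2]
top blocktop 177 [457.7 322.1 119.9  29.7   2.4] meanXYZdepth [454.  318.3  32.6]
top handletop 154 [459.  320.6  68.   22.3   2.4] meanXYZdepth [458.6 322.2  80.9]
top white 3470 [487.5 -11.  235.7 170.4  73.4] meanXYZdepth [488.1  -9.5  70.5]
plane slope mm/m [-2.9 -0.2]
28 [471.4 -37.6  16.1  19.1   0.5]
orange 29 s,t from plate approx ctr [ -7. -14.  47.  33.  57.]
red 28 s,t from plate approx ctr [ 87.  78. -54. -63. -40.]
green 16 s,t from plate approx ctr [ -2. -11. -53. -61. -47.]
yellow 28 s,t from plate approx ctr [80. 66. 38. 28. 46.]
blue 24 s,t from plate approx ctr [ 35.  26.  -9. -17.  -4.]
side pad-whole 678 [463.8 309.5 155.   84.1   9. ] meanXYZdepth [457.3 294.4   6.2]
side blocktop 227 [453.9 314.3 125.1  37.    4.4] meanXYZdepth [450.5 313.4  29.8]
side handletop 171 [453.4 315.6  73.5  31.7   3.7] meanXYZdepth [454.1 318.7  79.8]
side white 4342 [487.5 -15.3 236.2 167.3  73.4] meanXYZdepth [484.4 -20.3  69.7]
plane slope mm/m [-2.6  0.5]
478 [484.3 -12.4 237.6 180.1  73.7]
orange 60 s,t from plate approx ctr [ -3. -14.  47.  32.  56.]
red 68 s,t from plate approx ctr [ 90.  80. -54. -65. -38.]
green 40 s,t from plate approx ctr [  2. -11. -53. -64. -46.]
yellow 64 s,t from plate approx ctr [83. 69. 37. 25. 46.]
blue 122 s,t from plate approx ctr [  29. -110.   -7.  -83.   83.]
```

```bash
python3 - <<'E'
from h import *
from scipy.spatial.transform import Rotation as R
d=np.load("top0.npy"); W=cloud("top",d)
for nm,b in (("big",(170,198,232,238)),("small",(258,250,295,270)),("rack",(242,118,286,158)),("jar",(446,155,480,190)),("pot",(452,198,488,232))):
    P=W[b[1]:b[3],b[0]:b[2]].reshape(-1,3);P=P[P[:,2]>15];print(nm,rect(P),"zmax",np.percentile(P[:,2],98).round())
o=robot.get_obs();M=R.from_rotvec(o["eef_rot"]).as_matrix();print(M.round(3), "jaw yaw",np.degrees(np.arctan2(M[1,2],M[0,2])))
E
```

```text
big [437.5 496.   62.1 171.9  18.8] zmax 114.0
small [296.4 241.2  89.2  22.1  87.7] zmax 62.0
rack [703.  296.5  85.3 110.3  10.3] zmax 99.0
jar [ 588.4 -361.2   67.9   65.3   85.4] zmax 97.0
pot [ 448.6 -377.3   76.5   78.6    0.7] zmax 96.0
[[-0.    -0.893  0.449]
 [ 0.     0.449  0.893]
 [-1.     0.     0.   ]] jaw yaw 63.31060003528581
```

>>> apply_moves:
  targets: [0.03,-0.029,0,0.1,0.06,-0.058,0,0.2,0.09,-0.087,0,0.3,0.12,-0.116,-0.01,0.4,0.15,-0.145,-0.02,0.508,0.18,-0.174,-0.04,0.508,0.199,-0.194,-0.06,0.508,0.199,-0.194,-0.08,0.508,0.199,-0.194,-0.1,0.508,0.199,-0.194,-0.1,0.508]
  hand: 0.088

```text
t: 1.43
eef_pos: [455.2, 317.8, 134.5]
eef_rot: [-1.238, 1.197, 1.243]
contact_force: [-1.2, 0.7, -0.2]
opening: 0.998
```

```bash
python3 - <<'E'
from h import *
for n in ("top","side"):
    p,d=optics.snapshot(n); cv2.imwrite(f"pics/{n}1.png",p)
a=cv2.imread("pics/top1.png")[150:270,190:330];b=cv2.imread("pics/side1.png")[60:210,180:320]
cv2.imwrite("pics/c1.png",np.hstack([cv2.resize(a,(400,343)),cv2.resize(b,(400,343))]))
E
```

```text
(no output)
```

View pics/c1.png

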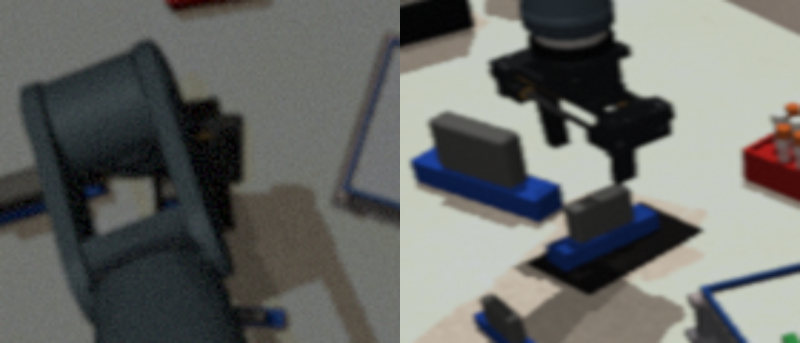

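```bash
python3 - <<'E'
from h import *
from scipy.spatial.transform import Rotation as R
o=robot.get_obs();M=R.from_rotvec(o["eef_rot"]).as_matrix();print(o["eef_pos"].round(1),o["contact_force"].round(2), "jaw yaw",np.degrees(np.arctan2(M[1,2],M[0,2])))
c=optics.calibration("side");V=c["view"]
for s in (-61.5,-44,44,61.5):
    q=V[:3,:3]@(o["eef_pos"]+M[:,2]*s)+V[:3,3]; print(s,c["fx"]*q[0]/q[2]+c["cx"],c["fy"]*q[1]/q[2]+c["cy"])
p=cv2.imread("pics/side1.png")[70:170,210:290]; cv2.imwrite("pics/c2.png",cv2.resize(p,None,fx=7,fy=6))
E
```

```text
[456.9 319.6 138.5] [-0.22  0.4   1.06] jaw yaw 92.41644617920342
-61.5 260.6521077836874 138.9352674118453
-44 256.52919899155376 136.01821681111448
44 236.6712063255323 121.96824084602702
61.5 232.88755997472137 119.29122604481574
```

View pics/c2.png

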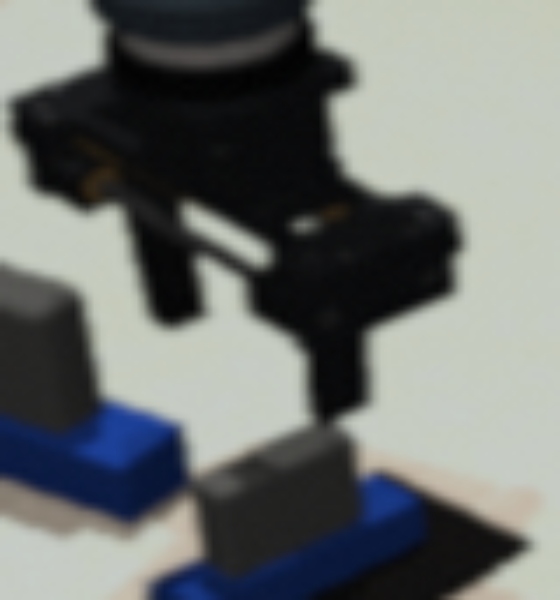

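>>> apply_moves:
  targets: [0,0,-0.02,0,0,0,-0.04,0,0,0,-0.06,0,0,0,-0.075,0,0,0,-0.085,0,0,0,-0.092,0,0,0,-0.094,0,0,0,-0.094,0,0,0,-0.094,0]

```text
t: 2.28
eef_pos: [457.6, 320.1, 45.5]
eef_rot: [-1.24, 1.189, 1.24]
contact_force: [0.1, 0.2, 0.5]
opening: 0.997
```

```bash
python3 - <<'E'
from h import *
for n in ("side",):
    p,d=optics.snapshot(n); cv2.imwrite(f"pics/{n}3.png",p)
cv2.imwrite("pics/c3.png",cv2.resize(p[90:210,200:300],None,fx=5,fy=5))
o=robot.get_obs();print(o["eef_pos"].round(1),o["contact_force"].round(2))
E
```

```text
[457.6 320.   45.6] [-0.45  0.16 -0.23]
```

View pics/c3.png

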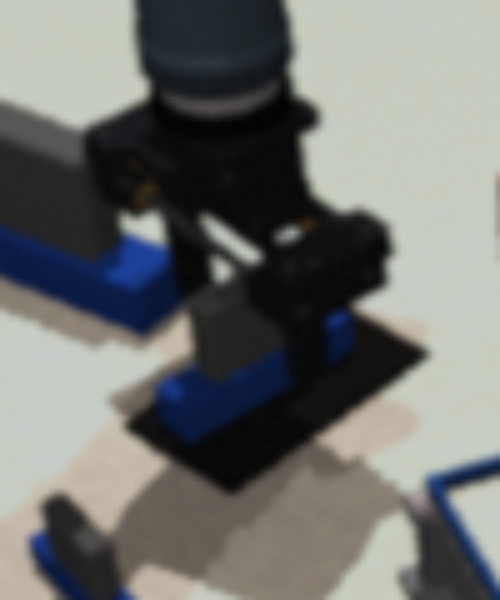

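>>> apply_moves:
  targets: [0,0,0,0,0,0,0,0,0,0,0,0,0,0,0,0,0,0,0,0,0,0,0,0,0,0,0,0,0,0,0,0]
  hand: 0.0
  newtons: 35

```text
t: 3.0
eef_pos: [457.6, 320.0, 45.6]
eef_rot: [-1.24, 1.189, 1.24]
contact_force: [-0.4, -0.1, 0.5]
opening: 0.417
```

>>> apply_moves:
  targets: [0,0,0,0,0,0,0,0,0,0,0,0,0,0,0,0,0,0,0,0,0,0,0,0]

```text
t: 3.5
eef_pos: [457.5, 320.0, 45.4]
eef_rot: [-1.24, 1.189, 1.24]
contact_force: [0.1, -0.1, -0.8]
opening: 0.246
```

```bash
python3 - <<'E'
from h import *
o=robot.get_obs();print(o["eef_pos"].round(1),o["contact_force"].round(2),o["torque"].round(3),o["opening"]*88.1)
E
```

```text
[457.5 320.   45.4] [ 0.12 -0.1  -0.81] [ 0.094 -0.108  0.005] 21.64693640247428
```

>>> apply_moves:
  targets: [0,0,0.01,0,0,0,0.03,0,0,0,0.06,0,0,0,0.09,0,0,0,0.12,0,0,0,0.13,0,0,0,0.13,0,0,0,0.13,0]

```text
t: 4.17
eef_pos: [457.3, 319.9, 175.2]
eef_rot: [-1.24, 1.189, 1.24]
contact_force: [0.3, 0.0, -2.6]
opening: 0.247
```

```bash
python3 - <<'E'
from h import *
o=robot.get_obs();print(o["eef_pos"].round(1),o["contact_force"].round(2),o["torque"].round(3),o["opening"]*88.1)
p,d=optics.snapshot("side"); cv2.imwrite(f"pics/side4.png",p);np.save("side4.npy",d)
cv2.imwrite("pics/c4.png",cv2.resize(p[60:210,190:310],None,fx=4,fy=4))
o=robot.get_obs();print(o["eef_pos"].round(1),o["contact_force"].round(2))
E
```

```text
[457.3 319.9 175.2] [ 0.27  0.02 -2.59] [ 0.009  0.012 -0.047] 21.784688270323837
[456.6 319.5 173.9] [-0.74 -0.24 -1.59]
```

View pics/c4.png

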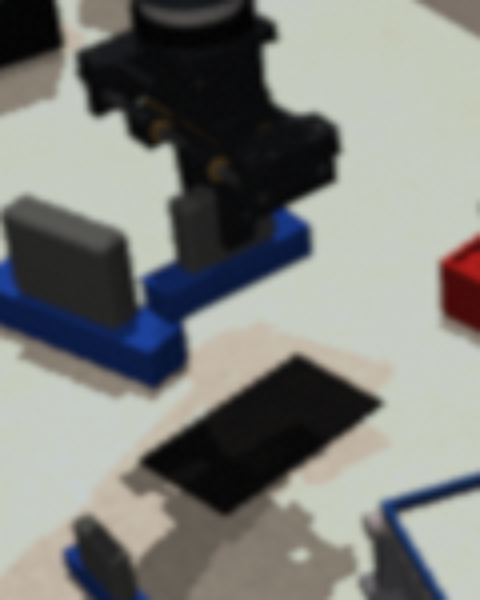

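```bash
python3 - <<'E'
from h import *
from scipy.spatial.transform import Rotation as R
p=cv2.imread("pics/side4.png");d=np.load("side4.npy");W=cloud("side",d)
hsv=cv2.cvtColor(cv2.GaussianBlur(p,(3,3),0),cv2.COLOR_BGR2HSV).astype(int)
X,Y,Z=W[...,0],W[...,1],W[...,2]
m=(abs(Z)<15)&(hsv[...,2]<60)&(abs(X-462)<110)&(abs(Y-315)<80)
from scipy.ndimage import label
l,k=label(m);s=np.bincount(l.ravel());s[0]=0;m=l==s.argmax()
v,u=np.nonzero(m);P=onplane("side",np.stack([u,v],-1),6);print("pad",rect(P))
pc=onplane("side",[(225,175.5),(246.25,188.25),(285.75,161),(264.5,148.5)],6);print(pc.round(1),pc.mean(0).round(1))
for i in range(4): 
    e=pc[(i+1)%4]-pc[i];print(np.linalg.norm(e).round(1),np.degrees(np.arctan2(e[1],e[0])).round(1))
o=robot.get_obs();M=R.from_rotvec(o["eef_rot"]).as_matrix();yaw=np.arctan2(M[1,2],M[0,2]);print(np.degrees(yaw))
jx=np.array([np.cos(yaw),np.sin(yaw),0]);jy=np.array([-jx[1],jx[0],0]);T=np.array([456.8,319.6,174.2])
c=optics.calibration("side");V=c["view"]
def pr(q):
    q=V[:3,:3]@q+V[:3,3];return np.array([c["fx"]*q[0]/q[2]+c["cx"],c["fy"]*q[1]/q[2]+c["cy"]])
big=cv2.resize(p[60:210,190:310],None,fx=5,fy=4*1.0)
S=lambda q:tuple(int(x) for x in ((q-[190,60]+.5)*[5,4]))
for z in (0,26):
    pts=[S(pr(T+jx*a*15+jy*b*60+[0,0,-39.4+z])) for a,b in ((1,1),(1,-1),(-1,-1),(-1,1))]
    cv2.polylines(big,[np.array(pts)],True,(0,255,255),1)
pts=[S(pr(x)) for x in pc];cv2.polylines(big,[np.array(pts)],True,(0,255,0),1)
cv2.imwrite("pics/c5.png",big)
E
```

```text
pad [462.9 308.9 157.   87.8   9.2]
[[379.5 337.1   6. ]
 [394.4 254.1   6. ]
 [547.6 276.4   6. ]
 [535.7 364.6   6. ]] [464.3 308.    6. ]
84.3 -79.8
154.8 8.3
89.0 97.7
158.6 -170.0
92.42171981662001
```

View pics/c5.png

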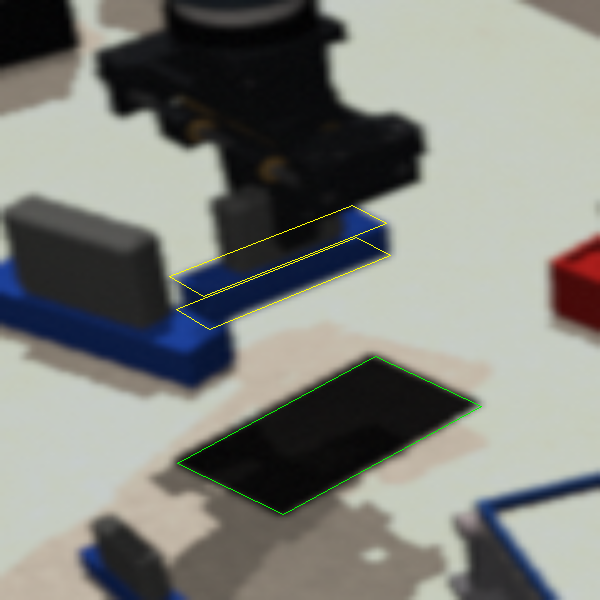

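>>> apply_moves:
  targets: [0.004,-0.02,0,0,0.01,-0.05,0,-0.05,0.016,-0.085,0,-0.1,0.023,-0.12,0,-0.16,0.03,-0.155,0,-0.22,0.037,-0.19,0,-0.28,0.043,-0.225,0,-0.33,0.047,-0.25,-0.004,-0.33,0.0485,-0.26,-0.008,-0.33,0.0485,-0.26,-0.008,-0.33]

```text
t: 5.05
eef_pos: [503.6, 57.7, 163.0]
eef_rot: [-0.989, 1.339, 0.997]
contact_force: [-0.8, 0.2, -1.0]
opening: 0.241
```

```bash
python3 - <<'E'
from h import *
from scipy.spatial.transform import Rotation as R
for n in ("top","side"):
    p,d=optics.snapshot(n); cv2.imwrite(f"pics/{n}6.png",p);np.save(n+"6.npy",d)
    W=cloud(n,d);hsv=cv2.cvtColor(cv2.GaussianBlur(p,(3,3),0),cv2.COLOR_BGR2HSV).astype(int)
    X,Y,Z=W[...,0],W[...,1],W[...,2]
    m=(abs(Z)<15)&(hsv[...,2]<45)&(abs(X-464)<100)&(abs(Y-312)<75)
    from scipy.ndimage import label
    l,k=label(m);s=np.bincount(l.ravel());s[0]=0;m=l==s.argmax()
    v,u=np.nonzero(m);print(n,"pad",rect(onplane(n,np.stack([u,v],-1),6)))
a=cv2.imread("pics/top6.png")[140:270,220:450];b=cv2.imread("pics/side6.png")[80:320,220:460]
cv2.imwrite("pics/c6.png",np.hstack([cv2.resize(a,(430,400)),cv2.resize(b,(370,400))]))
o=robot.get_obs();M=R.from_rotvec(o["eef_rot"]).as_matrix();print(o["eef_pos"].round(1),o["contact_force"].round(2), "jaw yaw",np.degrees(np.arctan2(M[1,2],M[0,2])))
E
```

```text
top pad [466.  315.9 152.9  83.2   9.1]
side pad [463.8 309.7 151.3  82.1   9.2]
[503.9  60.2 164.2] [-0.17  0.39 -1.15] jaw yaw 73.47365715612078
```

View pics/c6.png

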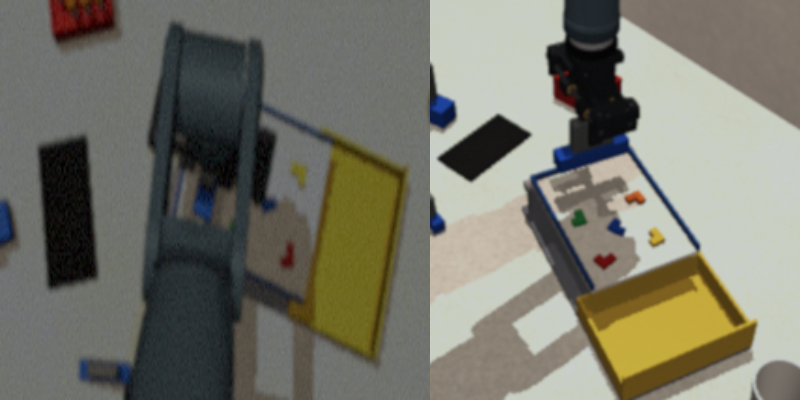

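>>> apply_moves:
  targets: [0.001,0,-0.012,0,0.001,0,-0.024,0,0.001,0,-0.034,0,0.001,0,-0.042,0,0.001,0,-0.047,0,0.001,0,-0.049,0,0.001,0,-0.049,0,0.001,0,-0.049,0]

```text
t: 5.82
eef_pos: [505.2, 60.3, 115.5]
eef_rot: [-0.992, 1.336, 0.998]
contact_force: [0.8, 0.8, -1.4]
opening: 0.246
```

```bash
cat > st.py <<'E'
from h import *
from scipy.spatial.transform import Rotation as R
o=robot.get_obs();M=R.from_rotvec(o["eef_rot"]).as_matrix();p=o["eef_pos"]
e=np.array([-.284,-.959]);h=np.array([522.3,104.5]);q=p[:2]-h
print("t",round(o["t"],2),p.round(2),"F",o["contact_force"].round(2),"yaw",np.degrees(np.arctan2(M[1,2],M[0,2])).round(2),"plate x,t",(q@e).round(1),(q@[.959,-.284]).round(1),"gap",round(p[2]-109.4,2),"op",round(o["opening"]*88.1,2))
E
python3 st.py
```

```text
t 5.82 [505.15  60.27 115.47] F [ 0.85  0.76 -1.45] yaw 73.49 plate x,t 47.3 -3.9 gap 6.07 op 21.67
```

>>> apply_moves:
  targets: [0,0,-0.0015,0,0,0,-0.003,0,0,0,-0.004,0,0,0,-0.005,0,0,0,-0.005,0]

```text
t: 6.23
eef_pos: [505.0, 60.2, 110.3]
eef_rot: [-0.991, 1.336, 0.998]
contact_force: [-0.5, 0.2, -2.0]
opening: 0.253
```

>>> apply_moves:
  targets: [0,0,-0.0005,0,0,0,-0.001,0,0,0,-0.001,0]

```text
t: 6.48
eef_pos: [505.1, 60.2, 109.6]
eef_rot: [-0.992, 1.336, 0.998]
contact_force: [-0.9, 0.7, 1.7]
opening: 0.248
```

>>> apply_moves:
  targets: [0,0,-0.0005,0,0,0,-0.0005,0,0,0,-0.0005,0]

```text
t: 6.73
eef_pos: [505.2, 60.2, 109.4]
eef_rot: [-0.992, 1.336, 0.998]
contact_force: [-2.9, 1.0, 3.7]
opening: 0.243
```

>>> apply_moves:
  targets: [0,0,-0.0005,0,0,0,-0.0005,0,0,0,-0.0005,0]

```text
t: 6.98
eef_pos: [505.2, 60.3, 109.4]
eef_rot: [-0.992, 1.336, 0.998]
contact_force: [-4.3, 0.8, 5.7]
opening: 0.251
```

>>> apply_moves:
  targets: [0,0,-0.0007,0,0,0,-0.0007,0,0,0,-0.0007,0]

```text
t: 7.23
eef_pos: [505.2, 60.3, 109.4]
eef_rot: [-0.992, 1.336, 0.998]
contact_force: [-4.3, 1.3, 9.0]
opening: 0.25
```

>>> apply_moves:
  targets: [0,0,-0.0007,0,0,0,-0.0007,0]

```text
t: 7.4
eef_pos: [505.2, 60.3, 109.4]
eef_rot: [-0.992, 1.336, 0.998]
contact_force: [-5.3, 0.9, 8.7]
opening: 0.243
```

```bash
python3 st.py
```

```text
t 7.4 [505.21  60.32 109.37] F [-5.33  0.85  8.74] yaw 73.51 plate x,t 47.2 -3.8 gap -0.03 op 21.4
```

>>> apply_moves:
  targets: [-0.0006,-0.0019,-0.0008,0,-0.0017,-0.0058,-0.0008,0,-0.0028,-0.0096,-0.0008,0,-0.0043,-0.0144,-0.0008,0,-0.0043,-0.0144,-0.0008,0]

```text
t: 7.82
eef_pos: [502.0, 45.5, 109.4]
eef_rot: [-0.993, 1.333, 0.996]
contact_force: [0.6, 1.8, 4.4]
opening: 0.251
```

```bash
python3 st.py
```

```text
t 7.82 [502.01  45.54 109.43] F [0.6  1.8  4.36] yaw 73.49 plate x,t 62.3 -2.7 gap 0.03 op 22.13
```

>>> apply_moves:
  targets: [0,0,-0.001,0,0,0,-0.001,0]

```text
t: 7.98
eef_pos: [502.2, 45.6, 109.4]
eef_rot: [-0.993, 1.333, 0.996]
contact_force: [-5.3, 2.5, 11.8]
opening: 0.246
```

>>> apply_moves:
  targets: [0,0,-0.001,0,0,0,-0.001,0]

```text
t: 8.15
eef_pos: [502.1, 45.6, 109.4]
eef_rot: [-0.993, 1.333, 0.996]
contact_force: [-6.0, 2.0, 13.2]
opening: 0.248
```

>>> apply_moves:
  targets: [-0.0009,-0.0029,-0.001,0,-0.002,-0.0067,-0.001,0,-0.0031,-0.0105,-0.0011,0,-0.0043,-0.0144,-0.0011,0]

```text
t: 8.48
eef_pos: [499.4, 31.5, 109.5]
eef_rot: [-0.994, 1.329, 0.994]
contact_force: [1.5, 3.6, 7.1]
opening: 0.245
```

```bash
python3 st.py
```

```text
t 8.48 [499.41  31.49 109.46] F [1.46 3.55 7.11] yaw 73.49 plate x,t 76.5 -1.2 gap 0.06 op 21.59
```

>>> apply_moves:
  targets: [-0.002,-0.003,-0.0013,0,-0.0035,-0.0067,-0.0013,0,-0.005,-0.0105,-0.0013,0,-0.006,-0.0144,-0.0013,0]

```text
t: 8.82
eef_pos: [495.1, 17.4, 109.5]
eef_rot: [-0.994, 1.326, 0.992]
contact_force: [1.0, 4.9, 8.3]
opening: 0.245
```

```bash
python3 st.py
```

```text
t 8.82 [495.08  17.4  109.48] F [1.03 4.94 8.25] yaw 73.47 plate x,t 91.3 -1.4 gap 0.08 op 21.6
```

>>> apply_moves:
  targets: [-0.002,-0.003,-0.0015,0,-0.0035,-0.0067,-0.0015,0,-0.005,-0.0105,-0.0015,0,-0.0065,-0.0144,-0.0016,0]

```text
t: 9.15
eef_pos: [490.6, 3.2, 109.5]
eef_rot: [-0.995, 1.321, 0.99]
contact_force: [2.7, 5.4, 10.0]
opening: 0.245
```

```bash
python3 st.py
```

```text
t 9.15 [490.59   3.17 109.48] F [ 2.74  5.37 10.05] yaw 73.45 plate x,t 106.2 -1.6 gap 0.08 op 21.6
```

>>> apply_moves:
  targets: [-0.002,-0.003,-0.0015,0,-0.0035,-0.0067,-0.0015,0,-0.005,-0.0105,-0.0016,0,-0.0065,-0.0144,-0.0017,0]

```text
t: 9.48
eef_pos: [486.1, -11.2, 109.5]
eef_rot: [-0.996, 1.317, 0.987]
contact_force: [2.3, 4.4, 11.0]
opening: 0.248
```

```bash
python3 st.py
```

```text
t 9.48 [486.14 -11.17 109.48] F [ 2.27  4.43 11.04] yaw 73.42 plate x,t 121.2 -1.8 gap 0.08 op 21.85
```

>>> apply_moves:
  targets: [-0.002,-0.003,-0.0015,0,-0.0035,-0.0067,-0.0015,0,-0.005,-0.0105,-0.0016,0,-0.0065,-0.0144,-0.0017,0]

```text
t: 9.82
eef_pos: [481.7, -25.6, 109.5]
eef_rot: [-0.997, 1.313, 0.983]
contact_force: [2.0, 5.3, 10.6]
opening: 0.247
```

```bash
python3 st.py;python3 - <<'E'
from h import *
p,d=optics.snapshot("side"); cv2.imwrite("pics/side7.png",p)
cv2.imwrite("pics/c7.png",cv2.resize(p[120:320,250:450],None,fx=3,fy=3))
E
```

```text
t 9.82 [481.69 -25.57 109.49] F [ 2.04  5.32 10.65] yaw 73.39 plate x,t 136.3 -2.0 gap 0.09 op 21.75
```

View pics/c7.png

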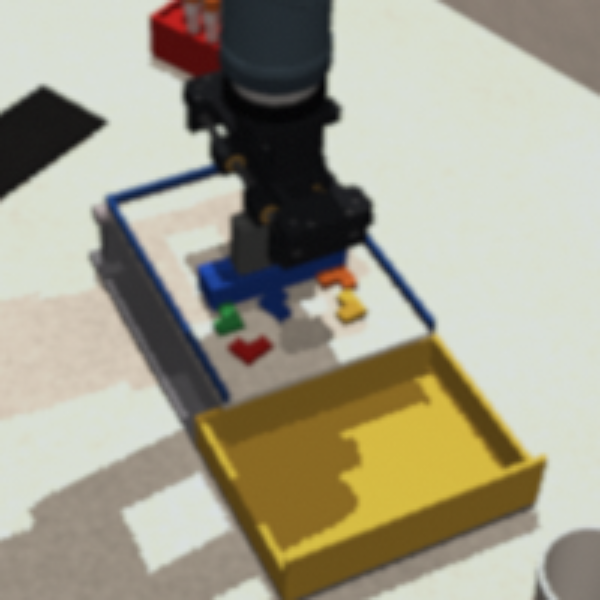

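>>> apply_moves:
  targets: [-0.0015,-0.003,-0.0015,0,-0.003,-0.0067,-0.0015,0,-0.0045,-0.0105,-0.0017,0,-0.006,-0.0144,-0.0018,0]

```text
t: 10.2
eef_pos: [477.4, -40.6, 109.2]
eef_rot: [-0.998, 1.31, 0.98]
contact_force: [1.6, 4.2, 9.5]
opening: 0.251
```

```bash
python3 st.py
```

```text
t 10.2 [477.38 -40.63 109.17] F [1.62 4.15 9.5 ] yaw 73.35 plate x,t 151.9 -1.9 gap -0.23 op 22.1
```

>>> apply_moves:
  targets: [-0.0015,-0.003,-0.0016,0,-0.003,-0.0067,-0.0018,0,-0.0045,-0.0105,-0.0021,0,-0.006,-0.0144,-0.0024,0]

```text
t: 10.53
eef_pos: [473.1, -55.2, 108.2]
eef_rot: [-0.999, 1.307, 0.978]
contact_force: [2.8, 4.3, 9.7]
opening: 0.245
```

```bash
python3 st.py
```

```text
t 10.53 [473.08 -55.18 108.19] F [2.84 4.28 9.7 ] yaw 73.32 plate x,t 167.1 -1.9 gap -1.21 op 21.58
```

>>> apply_moves:
  targets: [-0.0015,-0.003,-0.0018,0,-0.003,-0.0067,-0.0023,0,-0.0045,-0.0105,-0.0028,0,-0.006,-0.0144,-0.0033,0]

```text
t: 10.87
eef_pos: [468.8, -69.8, 106.3]
eef_rot: [-1.0, 1.304, 0.975]
contact_force: [2.8, 5.0, 10.0]
opening: 0.247
```

```bash
python3 st.py
```

```text
t 10.87 [468.78 -69.76 106.29] F [ 2.8   4.98 10.  ] yaw 73.29 plate x,t 182.3 -1.8 gap -3.11 op 21.74
```

>>> apply_moves:
  targets: [-0.0015,-0.003,-0.0019,0,-0.003,-0.0067,-0.0024,0,-0.0045,-0.0105,-0.003,0,-0.006,-0.0144,-0.0035,0]

```text
t: 11.2
eef_pos: [464.5, -84.2, 104.3]
eef_rot: [-1.0, 1.301, 0.972]
contact_force: [1.5, 5.4, 11.2]
opening: 0.248
```

```bash
python3 st.py;python3 - <<'E'
from h import *
p,d=optics.snapshot("side"); cv2.imwrite("pics/side8.png",p)
cv2.imwrite("pics/c8.png",cv2.resize(p[160:310,290:440],None,fx=4,fy=4))
E
```

```text
t 11.2 [464.47 -84.21 104.3 ] F [ 1.5   5.4  11.21] yaw 73.25 plate x,t 197.4 -1.9 gap -5.1 op 21.88
```

View pics/c8.png

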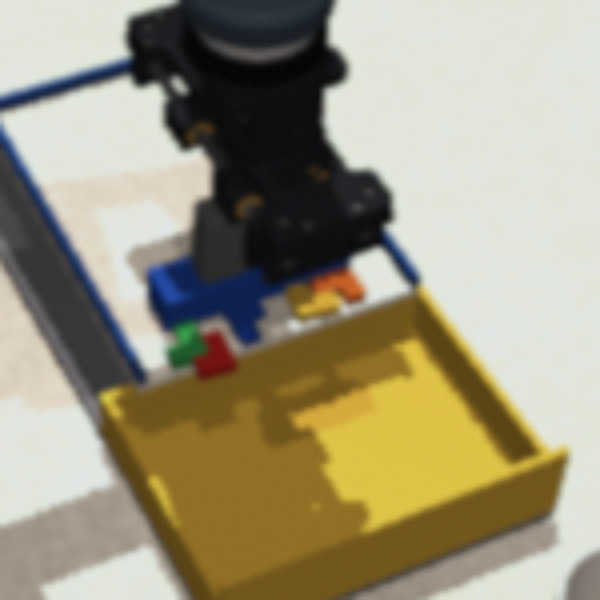

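>>> apply_moves:
  targets: [-0.0015,-0.003,-0.0017,0,-0.003,-0.0067,-0.0022,0,-0.0045,-0.0105,-0.0027,0,-0.006,-0.0144,-0.0032,0]

```text
t: 11.58
eef_pos: [460.0, -99.2, 102.5]
eef_rot: [-1.001, 1.298, 0.969]
contact_force: [2.0, 5.2, 11.2]
opening: 0.245
```

```bash
python3 st.py
```

```text
t 11.58 [459.95 -99.22 102.52] F [ 2.02  5.16 11.22] yaw 73.21 plate x,t 213.1 -1.9 gap -6.88 op 21.54
```

Steady at about 12.5 N. Continuing.

>>> apply_moves:
  targets: [-0.0015,-0.003,-0.0017,0,-0.003,-0.0067,-0.0022,0,-0.0045,-0.0105,-0.0026,0,-0.005,-0.0125,-0.0028,0]

```text
t: 11.92
eef_pos: [456.4, -111.9, 101.2]
eef_rot: [-1.001, 1.295, 0.967]
contact_force: [1.7, 4.9, 11.9]
opening: 0.245
```

```bash
python3 st.py;python3 - <<'E'
from h import *
p,d=optics.snapshot("side"); cv2.imwrite("pics/side9.png",p)
cv2.imwrite("pics/c9.png",cv2.resize(p[160:310,290:440],None,fx=4,fy=4))
E
```

```text
t 11.92 [ 456.41 -111.95  101.16] F [ 1.7   4.95 11.87] yaw 73.16 plate x,t 226.3 -1.7 gap -8.24 op 21.59
```

View pics/c9.png

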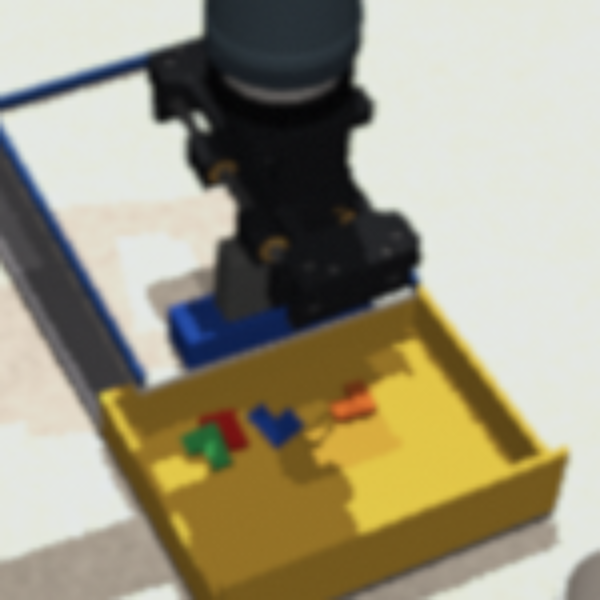

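>>> apply_moves:
  targets: [-0.0012,-0.0028,-0.0015,0,-0.0024,-0.0056,-0.0018,0,-0.003,-0.0075,-0.002,0,-0.003,-0.0075,-0.002,0]

```text
t: 12.3
eef_pos: [454.7, -120.0, 100.5]
eef_rot: [-1.002, 1.293, 0.964]
contact_force: [1.5, 3.7, 11.3]
opening: 0.247
```

```bash
python3 st.py;python3 - <<'E'
from h import *
p,d=optics.snapshot("side"); cv2.imwrite("pics/side10.png",p)
cv2.imwrite("pics/c10.png",cv2.resize(p[160:310,290:440],None,fx=4,fy=4))
E
```

```text
t 12.3 [ 454.7  -119.97  100.51] F [ 1.5   3.75 11.35] yaw 73.11 plate x,t 234.5 -1.1 gap -8.89 op 21.79
```

View pics/c10.png

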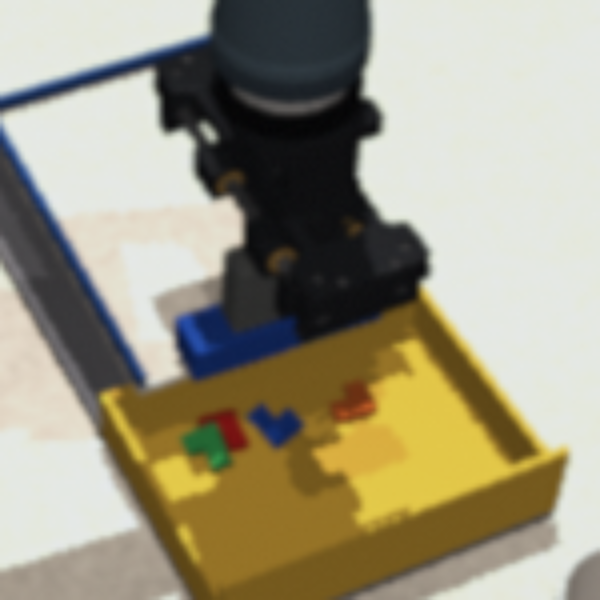

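>>> apply_moves:
  targets: [0,0,0.003,0,0,0,0.006,0,0,0,0.009,0,0,0,0.014,0,0,0,0.024,0,0,0,0.04,0,0,0,0.06,0,0,0,0.065,0,0,0,0.065,0]

```text
t: 13.1
eef_pos: [455.8, -120.7, 167.3]
eef_rot: [-1.005, 1.292, 0.961]
contact_force: [0.6, -0.3, -1.6]
opening: 0.244
```

```bash
python3 st.py
```

```text
t 13.1 [ 455.79 -120.74  167.27] F [ 0.58 -0.27 -1.6 ] yaw 73.11 plate x,t 234.9 0.2 gap 57.87 op 21.52
```

>>> apply_moves:
  targets: [0.001,0.02,0,0,0.004,0.05,0,0.05,0.008,0.085,0,0.1,0.012,0.12,0,0.15,0.015,0.155,0,0.2,0.017,0.19,0,0.25,0.018,0.225,0,0.3,0.018,0.26,0,0.35,0.017,0.295,0,0.4,0.015,0.33,0,0.454]

```text
t: 13.93
eef_pos: [469.9, 210.8, 165.9]
eef_rot: [-1.331, 1.081, 1.304]
contact_force: [1.4, 0.7, -1.6]
opening: 0.246
```

```bash
python3 st.py
```

```text
t 13.93 [469.88 210.81 165.9 ] F [ 1.44  0.69 -1.58] yaw 99.26 plate x,t -87.1 -80.5 gap 56.5 op 21.7
```

>>> apply_moves:
  targets: [-0.002,0.03,0,0,-0.004,0.06,0,0,-0.005,0.085,0,0,-0.005,0.098,0,0,-0.005,0.102,-0.02,0,-0.005,0.102,-0.04,0,-0.005,0.102,-0.06,0,-0.005,0.102,-0.07,0,-0.005,0.102,-0.07,0,-0.005,0.102,-0.07,0]

```text
t: 14.77
eef_pos: [464.7, 312.2, 95.3]
eef_rot: [-1.33, 1.083, 1.305]
contact_force: [0.3, -0.3, -0.9]
opening: 0.245
```

```bash
python3 st.py; python3 - <<'E'
from h import *
for n in ("top","side"):
    p,d=optics.snapshot(n); cv2.imwrite(f"pics/{n}11.png",p);np.save(n+"11.npy",d)
a=cv2.imread("pics/top11.png")[140:270,220:450];b=cv2.imread("pics/side11.png")[90:220,200:330]
cv2.imwrite("pics/c11.png",np.hstack([cv2.resize(a,(400,400)),cv2.resize(b,(400,400))]))
cv2.imwrite("pics/c12.png",cv2.resize(cv2.imread("pics/side11.png")[160:320,270:440],None,fx=4,fy=3.6))
E
python3 st.py
```

```text
t 14.77 [464.65 312.19  95.32] F [ 0.35 -0.28 -0.92] yaw 99.23 plate x,t -182.8 -114.3 gap -14.08 op 21.61
t 14.87 [465.84 312.83  97.03] F [ 0.54  0.55 -1.24] yaw 99.24 plate x,t -183.8 -113.3 gap -12.37 op 22.19
```

View pics/c11.png

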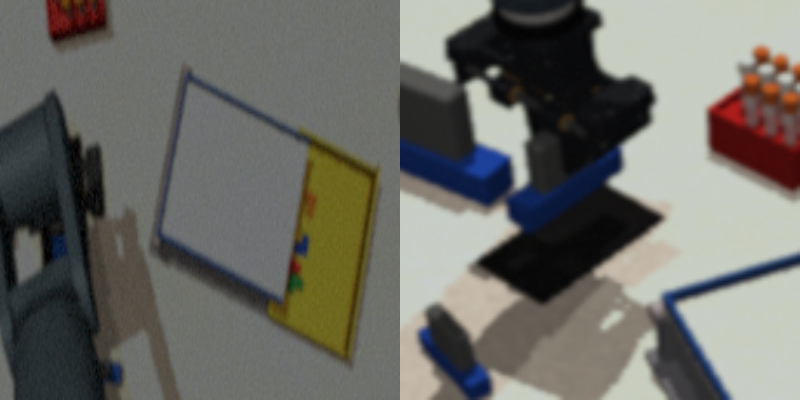

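View pics/c12.png

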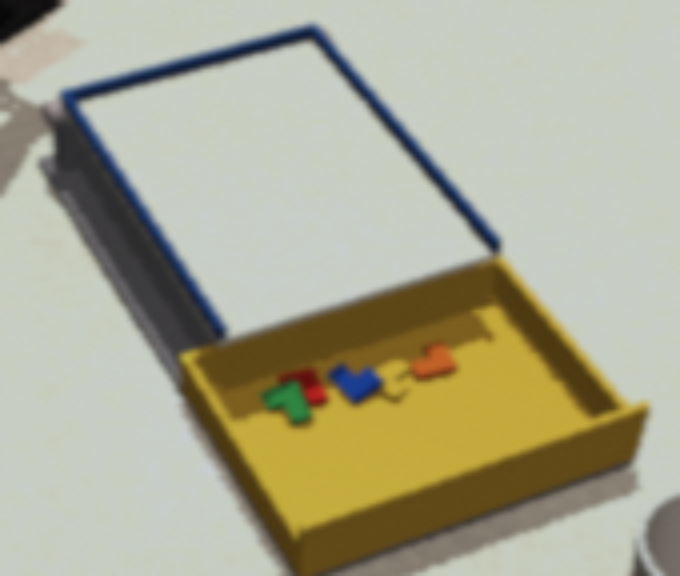

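All five chips, the yellow one included, lie in the tray and the plate is bare. Next I set the scraper down on the pad.

>>> apply_moves:
  targets: [-0.001,0,-0.012,0,-0.001,0,-0.024,0,-0.001,0,-0.034,0,-0.001,0,-0.042,0,-0.001,0,-0.046,0,-0.001,0,-0.048,0,-0.001,0,-0.048,0,-0.001,0,-0.048,0]

```text
t: 15.53
eef_pos: [465.0, 312.9, 49.1]
eef_rot: [-1.331, 1.08, 1.303]
contact_force: [0.8, 0.8, -1.4]
opening: 0.249
```

```bash
python3 st.py; python3 - <<'E'
from h import *
p,d=optics.snapshot("side"); cv2.imwrite("pics/side13.png",p)
cv2.imwrite("pics/c13.png",cv2.resize(p[110:210,200:310],None,fx=6,fy=6))
E
python3 st.py
```

```text
t 15.53 [465.01 312.89  49.06] F [ 0.79  0.76 -1.38] yaw 99.24 plate x,t -183.6 -114.1 gap -60.34 op 21.98
t 15.58 [465.22 312.97  49.36] F [ 0.72  0.02 -1.47] yaw 99.24 plate x,t -183.7 -113.9 gap -60.04 op 21.57
```

View pics/c13.png

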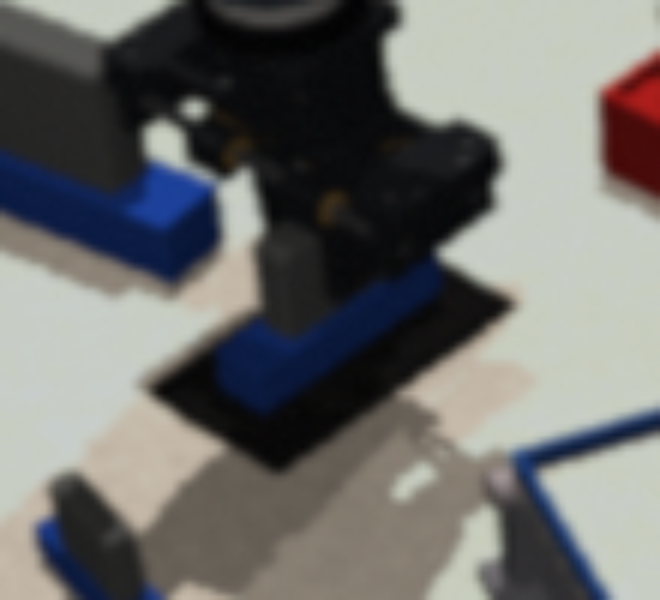

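```bash
python3 - <<'E'
from h import *
p=cv2.imread("pics/side13.png")
c=optics.calibration("side");V=c["view"]
def pr(q):
    q=V[:3,:3]@q+V[:3,3];return np.array([c["fx"]*q[0]/q[2]+c["cx"],c["fy"]*q[1]/q[2]+c["cy"]])
big=cv2.resize(p[110:210,200:310],None,fx=7,fy=6,interpolation=cv2.INTER_CUBIC)
S=lambda q:tuple(int(x) for x in ((q-[200,110]+.5)*[7,6]))
yaw=np.radians(99.24);jx=np.array([np.cos(yaw),np.sin(yaw),0]);jy=np.array([-jx[1],jx[0],0]);T=np.array([465.1,312.9,49.2])
def box(C,z,a,b,col):
    cv2.polylines(big,[np.array([S(pr(np.r_[C,z]+jx*i*a+jy*j*b)) for i,j in ((1,1),(1,-1),(-1,-1),(-1,1))])],True,col,1)
box(T[:2],T[2]-39.4,15,60,(0,255,255));box(T[:2],T[2]-13.4,15,60,(0,255,255))
box(np.array([463.7,309.2]),6,45,80,(0,255,0))
cv2.imwrite("pics/c14.png",big)
E
```

```text
(no output)
```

View pics/c14.png

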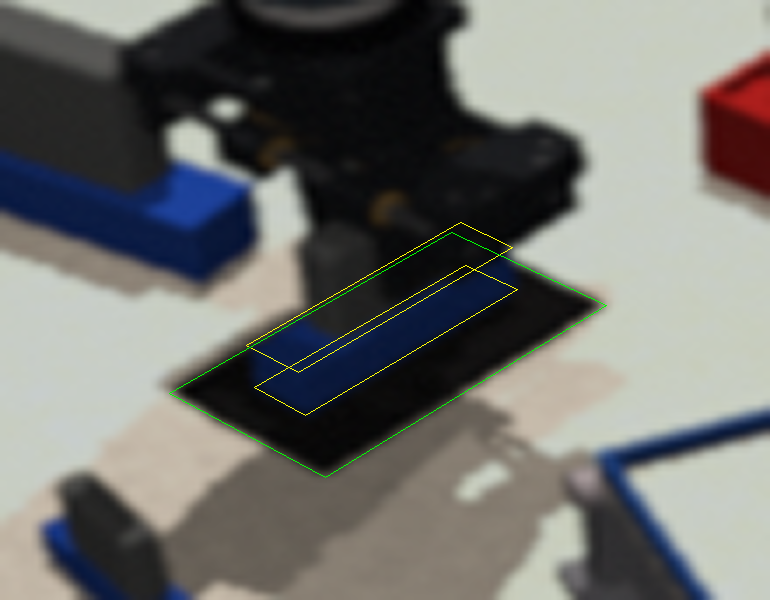

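>>> apply_moves:
  targets: [0,-0.001,-0.001,0,0,-0.001,-0.002,0,0,-0.001,-0.003,0,0,-0.001,-0.0035,0,0,-0.001,-0.0035,0]

```text
t: 16.0
eef_pos: [465.5, 312.0, 46.2]
eef_rot: [-1.331, 1.079, 1.302]
contact_force: [-0.5, -0.0, 1.0]
opening: 0.245
```

>>> apply_moves:
  targets: [0,0,-0.0004,0,0,0,-0.0007,0,0,0,-0.0007,0]

```text
t: 16.25
eef_pos: [465.8, 312.2, 45.9]
eef_rot: [-1.331, 1.078, 1.301]
contact_force: [-0.2, -0.4, 4.4]
opening: 0.245
```

```bash
python3 st.py
```

```text
t 16.25 [465.81 312.16  45.9 ] F [-0.17 -0.44  4.38] yaw 99.24 plate x,t -183.1 -113.2 gap -63.5 op 21.59
```

Firm contact on the pad (about 6 N). Release, then retreat upwards.

>>> apply_moves:
  targets: [0,0,0,0,0,0,0,0,0,0,0,0,0,0,0,0,0,0,0,0,0,0,0,0,0,0,0,0,0,0,0,0]
  hand: 0.088

```text
t: 16.92
eef_pos: [465.8, 312.1, 45.9]
eef_rot: [-1.331, 1.078, 1.301]
contact_force: [0.2, 0.9, 0.4]
opening: 0.827
```

>>> apply_moves:
  targets: [0,0,0.01,0,0,0,0.03,0,0,0,0.06,0,0,0,0.09,0,0,0,0.12,0,0,0,0.15,0,0,0,0.18,0,-0.02,0.03,0.19,0,-0.05,0.06,0.19,0,-0.08,0.09,0.19,0]

```text
t: 17.75
eef_pos: [387.2, 401.9, 238.4]
eef_rot: [-1.329, 1.076, 1.298]
contact_force: [-0.3, 0.1, -0.6]
opening: 1.0
```

>>> apply_moves:
  targets: [-0.03,0.03,0,0,-0.06,0.06,0,0,-0.09,0.09,0,0,-0.11,0.11,0,0,-0.11,0.11,0,0]

```text
t: 18.17
eef_pos: [272.7, 515.2, 239.4]
eef_rot: [-1.331, 1.072, 1.303]
contact_force: [-0.1, 0.2, 0.8]
opening: 1.0
```

```bash
python3 st.py; python3 - <<'E'
from h import *
from scipy.ndimage import label
for n in ("top","side"):
    p,d=optics.snapshot(n); cv2.imwrite(f"pics/{n}15.png",p);np.save(n+"15.npy",d);W=cloud(n,d)
    hsv=cv2.cvtColor(cv2.GaussianBlur(p,(3,3),0),cv2.COLOR_BGR2HSV).astype(int);H,S,Vv=hsv[...,0],hsv[...,1],hsv[...,2]
    X,Y,Z=W[...,0],W[...,1],W[...,2];near=(abs(X-464)<100)&(abs(Y-312)<75)
    def big(m):
        l,k=label(m);s=np.bincount(l.ravel());s[0]=0;return l==s.argmax()
    def rep(nm,m,z):
        v,u=np.nonzero(big(m));print(n,nm,len(u),rect(onplane(n,np.stack([u,v],-1),z)))
    rep("pad",near&(abs(Z)<14)&(Vv<50),6)
    rep("block",near&(H>100)&(H<130)&(S>120)&(Z>22)&(Z<42),32)
    rep("handle",near&(Z>74)&(Z<92),82)
a=cv2.imread("pics/top15.png")[170:250,210:300];b=cv2.imread("pics/side15.png")[110:210,200:310]
cv2.imwrite("pics/c15.png",np.hstack([cv2.resize(a,(400,400)),cv2.resize(b,(400,400))]))
E
```

```text
t 18.17 [272.71 515.19 239.44] F [-0.14  0.24  0.79] yaw 99.41 plate x,t -323.0 -356.0 gap 130.04 op 88.06
top pad 745 [466.3 315.6 154.3  85.    9.2]
top block 172 [467.  310.7 120.4  31.    8.2]
top handle 147 [465.6 311.1  70.4  22.9   9.4]
side pad 534 [463.4 309.7 152.7  83.8   9.1]
side block 228 [460.9 304.7 122.7  37.8   6.8]
side handle 152 [461.  306.2  74.   28.5   8.2]
```

View pics/c15.png

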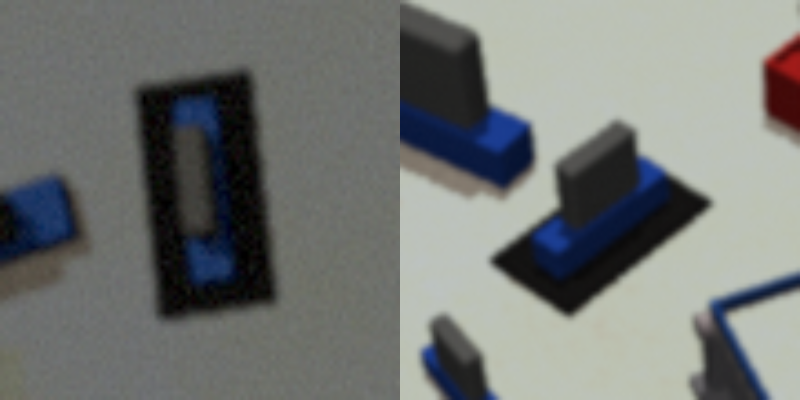

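```bash
python3 - <<'E'
import cv2
b=cv2.imread("pics/side15.png")[130:195,220:290]
cv2.imwrite("pics/c16.png",cv2.resize(b,None,fx=10,fy=9,interpolation=cv2.INTER_CUBIC))
a=cv2.imread("pics/top15.png")[180:238,235:275].astype(float)*1.8
cv2.imwrite("pics/c17.png",cv2.resize(a.clip(0,255).astype('uint8'),None,fx=10,fy=10,interpolation=cv2.INTER_CUBIC))
E
```

```text
(no output)
```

View pics/c16.png

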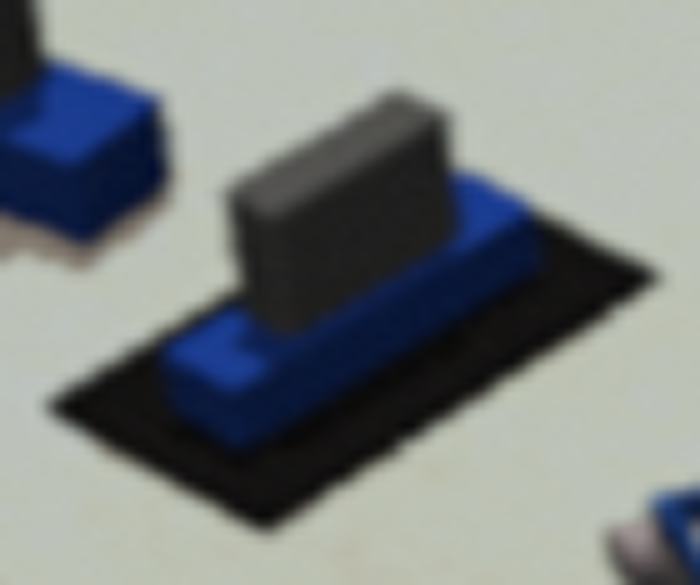

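View pics/c17.png

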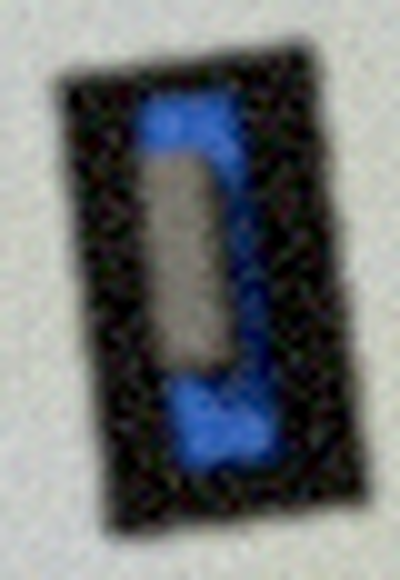

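```bash
python3 - <<'E'
from h import *
a=np.radians(9.15);lx=np.array([np.cos(a),np.sin(a)]);ly=np.array([-lx[1],lx[0]]) # long, across
f=lambda P:(np.array(P)/[10,9]+[220,130]-.5+.05)
sp=onplane("side",f([(48,405),(265,530),(658,277)]),6);sb=onplane("side",f([(170,410),(240,450),(540,268)]),6)
print("side pad (long,across)",[(x[:2]@lx).round(1) for x in sp],[(x[:2]@ly).round(1) for x in sp])
print("block",[(x[:2]@lx).round(1) for x in sb],[(x[:2]@ly).round(1) for x in sb])
g=lambda P:(np.array(P)/10+[235,180]-.45)
tp=onplane("top",g([(62,80),(312,42),(368,500),(112,530)]),6)[:,:2];tb=onplane("top",g([(140,100),(238,92),(275,460),(182,468)]),32)[:,:2]
print("top pad ctr",tp.mean(0),"block",tb.mean(0),"off long,across",(tb.mean(0)-tp.mean(0))@lx,(tb.mean(0)-tp.mean(0))@ly)
E
```

```text
side pad (long,across) [np.float64(429.8), np.float64(428.9), np.float64(586.1)] [np.float64(276.9), np.float64(188.0), np.float64(188.8)]
block [np.float64(450.2), np.float64(449.8), np.float64(567.4)] [np.float64(248.9), np.float64(220.0), np.float64(218.3)]
top pad ctr [466.85902793 315.44471637] block [465.89343047 312.93767712] off long,across -1.3519792252512302 -2.321589202079953
```

View pics/side15.png

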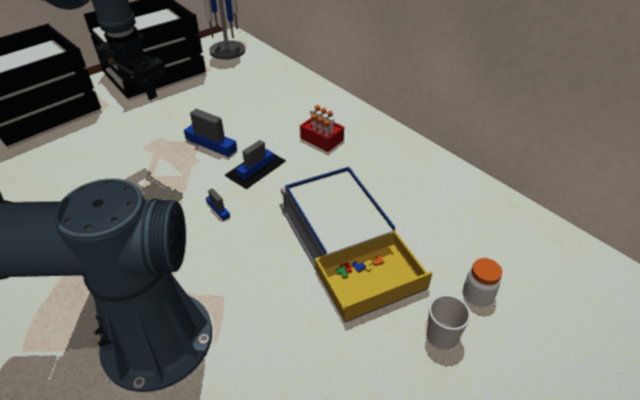

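```bash
python3 - <<'E'
from h import *
d0=np.load("top0.npy");d1=np.load("top15.npy");W0,W1=cloud("top",d0),cloud("top",d1)
for nm,b in (("rack",(242,118,286,158)),("jar",(446,155,480,190)),("pot",(452,198,488,232)),("small",(258,250,295,270))):
    for W in (W0,W1):
        P=W[b[1]:b[3],b[0]:b[2]].reshape(-1,3);P=P[P[:,2]>15];print(nm,np.round(P.mean(0),1))
for l in ("chip0","chip1","chip2","chip3","chip4"):
    for r in nets.boxes_of("side",l)[:1]:
        u,v=np.round(r["xy"]).astype(int); print(l,r["xy"],round(r["conf"],2),cloud("side",np.load("side15.npy"))[v,u].round(0))
o=robot.get_obs();print(o["t"],np.abs(o["joint_velocities"]).max())
E
```

```text
rack [697.  293.7  58.8]
rack [697.  294.   58.7]
jar [ 585.3 -356.7   75.7]
jar [ 585.3 -356.7   75.7]
pot [ 451.5 -384.6   63.2]
pot [ 451.8 -384.5   63.4]
small [296.  239.   38.5]
small [296.  240.   38.2]
chip0 [357.0, 261.2] 0.67 [ 446. -128.    9.]
chip1 [357.0, 261.2] 0.67 [ 446. -128.    9.]
chip2 [357.0, 261.2] 0.67 [ 446. -128.    9.]
chip3 [357.0, 261.2] 0.67 [ 446. -128.    9.]
chip4 [357.0, 261.2] 0.67 [ 446. -128.    9.]
18.5167 0.0019801757788577424
```

All checks agree: five chips in the tray, plate level and bare, scraper on the pad, bystanders unmoved, and the arm clear and still. Handing in.

```bash
python3 -c "
from station import robot
print(robot.close_job())"
```

```text
the job is handed in; nothing more can be done
None
```

The job is handed in: all five chips are in the waste tray, and the scraper stands on its black pad with the gripper clear. It took about 18.5 s of the 72 s allowed.

- **Scraping:** I took the middle-sized scraper, set it down about 47 mm from the hinge and made one stroke. The stroke ended with its front edge about 9 mm past the lip.
- **Pressing force:** From about 90 mm from the hinge out to the lip, the readings were about 10 to 13.5 N. The plate started to give at around 150 mm and had sunk about 9 mm at the end. I only had readings between moves; the highest was about 15 N.
- **Shortfall:** One reading early in the stroke, at about 62 mm from the hinge and before any chip was reached, dropped to about 6 N. That is below the 8 N asked for. I pressed harder and went on.
- **Final checks:** The pictures show the plate bare and level, and all five colours in the tray. Rack, jar and pot are where they started, to within 0.5 mm.
- **Disagreement:** The cameras place the scraper differently on the pad. The side view has it about 1 mm off the middle one way. The top view has it about 2 to 3 mm off the other way by hand-read corners, or about 5 mm by automatic outline. My best estimate is within about 2 mm of the middle, turned within about 1 degree of the pad.

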